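# Fish a ring mould out of the gap beside the toaster

### The job

A copper ring mould has rolled off the dish rack into the narrow gap between the rack and the toaster, where a hand will not go. Take the bent hook out of the utensil caddy, thread its foot through the ring and lift the ring out with it, and lower the ring onto the baking tray with the other two without dropping it. Then stand the hook back in the caddy, foot down, and leave the other things as they are.

Things in the scene. Friction and masses are not known exactly. Their poses are not given: they have to be found in the camera images.
- ring_center (a point): Centre of the dropped copper ring mould: a plain open tube, outside diameter 58 mm, wall 2 mm, 64 mm long, 70 g. It lies on its side at the bottom of the gap; its x axis is the axis of the bore, roughly along the gap. So its top is 29 mm above this point.
- hook_grip (a point): Centre of the hook's wooden handle, 22 x 22 mm square, 105 mm long, along the hook's z axis (up). Below it an 8 mm round steel shank runs down and bends square into a straight foot along the hook's x axis. The foot's underside is 187.5 mm below this point. 140 g, loose; it stands upright, leaning up to 10 degrees sideways, in the caddy's slot at y = -31 mm, foot on the slot's floor.
- hook_foot (a point): The same hook: middle of its foot, on the foot's axis, 45 mm from the shank's axis and 183.5 mm below the middle of the handle; x points to the foot's tip, z up along the shank. The foot is 8 mm thick and reaches 97 mm from the shank's axis; the last 10 mm turn up, so that the tip stands 8 mm above the top of the straight part.
- dish_rack: White wire dish rack with plates, fixed, 350 (x) x 320 (y) mm; origin at the centre of its underside on the draining board (z = -3 mm), x along the gap, away from the robot. Its tray, 20 mm high, reaches to y = +160 mm, its wire side (119 mm high) to y = +150 mm; this side bounds the gap. Plates reach up to 254 mm.
- toaster: Long single-slot toaster, steel and black, fixed, 330 (x) x 120 (y) x 145 mm high; origin at the centre of its underside, axes nearly as the rack's. Its side at y = -60 mm is the other wall of the gap, which is 66 to 71 mm wide, runs the whole length of the two and is open above and at both ends. A lever sticks out 20 mm from the end that faces the robot.
- tray: Bare aluminium baking tray on a wire cooling rack on the hob, both fixed, 260 (x) x 200 (y) mm; origin on the hob under the tray's centre; the tray's floor is 45 mm and its rim 57 mm above the origin. The other two moulds stand on its far half (x about +80 mm, y about +-45 mm); the near half (negative x) is free.
- caddy: Wooden utensil caddy, fixed, 127 (x) x 98 (y) x 110 mm high; origin at the centre of its underside. Open above, three slots that run along x, each 115 mm long and 26 mm wide inside, at y = -31, 0 and +31 mm; floor 8 mm thick. The hook belongs in the slot at y = -31 mm (the middle slot is empty and will also do); a fork and a spoon, fixed, stand in the slot at y = +31 mm and reach 200 mm up.
- ring_b_center (a point): Centre of the second ring mould (same size), loose, standing on end on the tray, bore upright (z).
- ring_c_center (a point): Centre of the third ring mould (same size), loose, standing on end on the tray, bore upright (z).
- mill: Wooden pepper mill, 58 x 58 x 170 mm, loose, on the hob behind the tray; origin at the centre of its underside.
Things that resemble listed ones, but are neither listed nor needed, are in the scene too. Leave any yellow look-alike of the part that bears ring_center alone.

How it is judged:
By the outcome, as a careful person would: the job done as asked, in the order asked, and still so for the second after the job is handed in, with the robot touching nothing.
It also fails if it takes over 72 s, if anything falls off the work surface, if the arm or the gripper's body presses on something with over 40 N, if the wrist force passes 120 N, or if a joint passes its speed limit or range.

### The arm

A 6-joint arm with a two-finger parallel gripper is mounted at the origin on a cart in front of the work surface, level with it; the furniture and walls round the work are solid. World frame = base frame: x ahead of the robot, y to its left, z up, the work surface at z = 0. Lengths are in m, angles in degrees, forces in N, time in s.
With the tool pointing down it reaches from about 0.4 to 0.825 m from the base axis. Payload 7 kg.
Tool frame: the origin (TCP) lies between the finger pads; the fingertips stand 19 mm ahead of it and the grasp point (between the pads) is the TCP (r.finger_overhang is the distance from the TCP to the fingertips, in m); z points along the fingers, y is the direction in which the jaws open and shut (so a half turn about z gives the same grasp; the last joint's range is limited). The gripper opens to 88 mm and grips with 3 to 60 N. Pads are 19 mm wide; open, the fingers measure 130 mm over their backs; the gripper's body (78 mm by 193 mm) begins 47 mm behind the grasp point.
Start: joints at [-54.712, 20.546, 0.682, 0, -70.136, -16.507], TCP at [0.217, -0.639, 0.246] pointing down, gripper open.
Joint ranges: [-176.03, 176.03], [-82.01, 121.73], [-58.28, 71.71], [-173.87, 95.51], [-174.79, -0.11], [-173.66, 173.66]. Speed limits (degrees/s): [136.94, 136.94, 172.46, 180, 180, 180].

### API

Orientations are given as [roll, pitch, yaw] about the fixed x, y, z axes, in that order (R = Rz(yaw) Ry(pitch) Rx(roll)).
In Python, from plant import r, optics gives the robot as it stands. The module is installed in compiled form; this text tells all that it offers.
- The arm moves only by the tool step_arm, never from a script. Its argument "increments" is a list of rows, each an object of numbers: "tx", "ty", "tz": the shift along the world's x, y, z in mm; "ax", "ay", "az": the turn, a rotation vector about the world's x, y, z in degrees; "claw": the gripper command: -1 is shut, 1 is fully open, values between are in proportion. In form: [{"tx": .., "ty": .., "tz": .., "ax": .., "ay": .., "az": .., "claw": ..}, ...]. A call has 1 to 12 rows; each row shifts and turns the commanded pose from where the row before left it; what a row does not reach is not made up. A row lasts 1/10 s, in which the tool goes at most 50 mm and 8.59 degrees, less where a joint would pass 70% of its speed; a pose out of reach is approached as far as the arm can. A call with a gripper value outside its range is refused whole. The fingers move at their own pace and stop on an object; "newtons" is the grip in N (left out, the last holds). Time passes only in rows, so rows that do not move let the fingers close. It gives the time, the measured TCP pose, the force and the opening at its end, in the units of the state.
- r.get_state(): the state, without advancing time (a new reading comes with each control period).
- optics.capture(name): name is "scene" or "top" or "wrist"; returns a dict with "image" (420x560x3 uint8, blue, green, red), "depth" (420x560 float32, m along the optical axis (not along the pixel's ray), 0 where there is no reading), "fx", "fy", "cx", "cy" (pixels), "distortion" ([k1, k2, p1, p2, k3] as OpenCV has them; the pictures are not rectified), "R" (3x3) and "t" (3): a world point X has camera coordinates R X + t. Camera axes: x right, y down, z forward; pixel columns grow to the right and rows downward; lengths in m; the calibration is good to about 2 mm. A picture is of the moment at which its call begins.
- r.close_job(): hands the job in, once; it reports no verdict.
The state is a dict: "time_s": time; "joints": joint angles; "qd": joint speeds; "joint_torque": joint torques, N m; "tcp_pos": TCP position; "eef_rot": TCP orientation; "contact_force": force on the tool from outside, world axes, zero at the start; "moment": the same for the moment, N m; "gripper_width": finger opening in m.
Only numpy, scipy, OpenCV 4.12 (cv2) and the standard library are available. Lean on these libraries where they do the work, as an engineer would, in place of code of your own. Each camera call takes 0.05 s, during which the arm holds its last target. There are 200 camera calls.

## Working session

There is one attempt and no reset: what is moved stays moved. The work goes in short steps, Python scripts to look and compute and a tool call to move; the robot and the scene stay as the last step left them, time stands still between calls to the robot, and variables do not carry over. Pictures are saved under pics/ and viewed, about 8 in all and at most 12, crops included, and the job is handed in when it is done.

Besides the shell and the picture viewer there is one more tool, called after "Emit:" as a command line: name --argument value ..., lists and objects as JSON in quotes. step_arm: Moves the arm, as the interface text tells. Its arguments: {"type":"object","properties":{"increments":{"type":"array","items":{"type":"object","properties":{"tx":{"type":"number"},"ty":{"type":"number"},"tz":{"type":"number"},"ax":{"type":"number"},"ay":{"type":"number"},"az":{"type":"number"},"claw":{"type":"number"}}}},"newtons":{"type":"number"}},"required":["increments"]}

```bash
mkdir -p pics
cat > h.py <<'E'
import numpy as np, cv2
from plant import r, optics
def cap(n,save=None):
    c=optics.capture(n); np.savez('%s.npz'%(save or n),**{k:np.array(v) for k,v in c.items()})
    if save: cv2.imwrite('pics/%s.png'%save,c['image'])
    return c
def load(n): return dict(np.load('%s.npz'%n))
def K(c): return np.array([[c['fx'],0,c['cx']],[0,c['fy'],c['cy']],[0,0,1]],float)
def ray(c,u,v):
    p=cv2.undistortPoints(np.array([[[u,v]]],float),K(c),np.array(c['distortion'],float))[0,0]
    return np.array([p[0],p[1],1])
def dep(c,u,v,w=1):
    d=c['depth'][int(v)-w:int(v)+w+1,int(u)-w:int(u)+w+1]; d=d[d>0]; z=np.median(d) if d.size else np.nan
    return c['R'].T@(ray(c,u,v)*z-c['t'])
def atz(c,u,v,z):
    o=-c['R'].T@c['t']; d=c['R'].T@ray(c,u,v); return o+d*(z-o[2])/d[2]
def cloud(c):
    h,w=c['depth'].shape; uv=np.stack(np.meshgrid(np.arange(w),np.arange(h)),-1).reshape(-1,1,2).astype(float)
    p=cv2.undistortPoints(uv,K(c),np.array(c['distortion'],float))[:,0]
    z=c['depth'].reshape(-1,1); X=(np.c_[p,np.ones(len(p))]*z-c['t'])@c['R']; X[z[:,0]<=0]=np.nan
    return X.reshape(h,w,3)
def proj(c,X):
    return cv2.projectPoints(np.array(X,float).reshape(-1,3),cv2.Rodrigues(c['R'])[0],c['t'],K(c),np.array(c['distortion'],float))[0][:,0]
E
python3 - <<'E'
from h import *
a=cap('top','top0');b=cap('scene','scene0');w=cap('wrist','wrist0')
for c in(a,b,w):print(-c['R'].T@c['t'],c['R'][2],c['fx'])
print(r.get_state())
E
```

```text
[ 0.37300967 -0.08620607  1.28175487] [ 0.14031274  0.04603696 -0.98903637] 415.5533875054153
[0.02587544 0.9981862  1.208157  ] [ 0.31562144 -0.66347179 -0.6783718 ] 483.6023990740555
[ 0.15118199 -0.66107443  0.38428923] [ 0.24643784  0.08593751 -0.96534094] 309.68678089032767
{'time_s': 0.15, 'joints': array([-5.47122810e+01,  2.05808518e+01,  6.47310522e-01, -1.42581759e-02,
       -7.01345221e+01, -1.65064907e+01]), 'qd': array([-0.08608908, -0.12353116,  0.31608133,  0.12166753, -0.03760764,
        0.01312907]), 'joint_torque': array([-3.58262432e-04, -5.83275604e+01,  2.93291563e+01,  7.00130180e+00,
        8.77375278e-03, -9.26097232e-05]), 'tcp_pos': array([ 0.21719066, -0.63875955,  0.2448634 ]), 'eef_rot': array([ 1.79930933e+02, -6.48703216e-03, -1.61223621e+02]), 'contact_force': array([ 0.44753792,  0.57539735, -0.2192088 ]), 'moment': array([-0.00237599,  0.03490687,  0.05902106]), 'gripper_width': 0.08749222750698622}
```

View pics/top0.png

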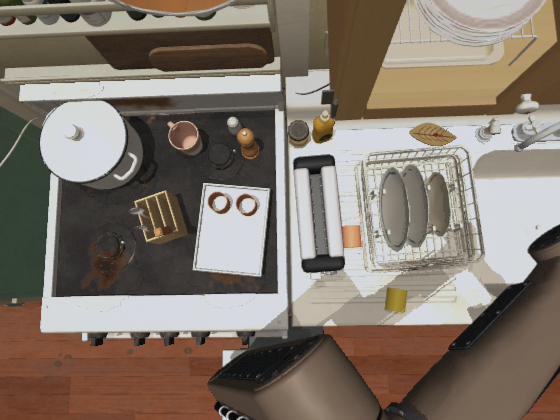

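View pics/scene0.png

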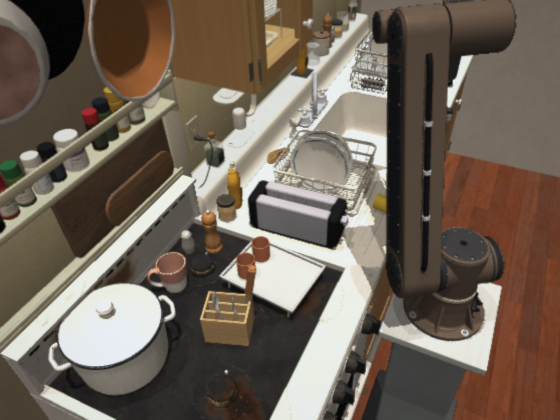

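Top view: the copper ring lies in the gap at (351,237). A yellow look-alike is at (396,300), and the moulds at (220,203) and (247,204) stand on the tray. The hook handle is in the caddy at about (159,231), with fork and spoon on the caddy's left side at (140,215). I choose the copper ring in the gap. Next is a close crop of both.

Run:
```python
from h import *
c=load('top0');b=load('scene0')
A=cv2.resize(c['image'][180:260,120:200],(400,400),interpolation=cv2.INTER_CUBIC)
B=cv2.resize(c['image'][140:280,290:370],(343,600),interpolation=cv2.INTER_CUBIC)
C=cv2.resize(b['image'][255:355,190:290],(400,400),interpolation=cv2.INTER_CUBIC)
o=np.zeros((600,800,3),np.uint8)
o[:300,:300]=cv2.resize(A,(300,300));o[300:,:300]=cv2.resize(C,(300,300));o[:,310:653]=B
cv2.imwrite('pics/c1.png',o)
X=cloud(c)
for n,u,v in[('ring',351,237),('ringN',352,246),('ringF',350,228),('yel',396,300),('handle',159,231),('b',247,204),('hob',180,270),('board',340,300)]:print(n,dep(c,u,v))
S=cloud(b)
# handle points in scene
for uv in [(251,268),(250,280),(249,290),(228,320),(262,240)]:print(uv,dep(b,*uv))
```

```text
ring [ 0.47633612 -0.23251141  0.05013087]
ringN [ 0.44971138 -0.23427752  0.05098289]
ringF [ 0.50277928 -0.23030355  0.05292369]
yel [ 0.29240212 -0.35337052  0.05182991]
handle [0.48525354 0.27497909 0.24584831]
b [0.58408599 0.07649606 0.04154945]
hob [ 3.89051611e-01  2.91662854e-01 -3.82308198e-04]
board [ 0.290757   -0.19871542 -0.00759605]
(251, 268) [0.48447826 0.28446862 0.246847  ]
(250, 280) [0.48670214 0.29202473 0.20527326]
(249, 290) [0.49164723 0.29476297 0.1635746 ]
(228, 320) [0.51850794 0.37245386 0.11029604]
(262, 240) [0.58437775 0.0463556  0.0880004 ]
```

View pics/c1.png

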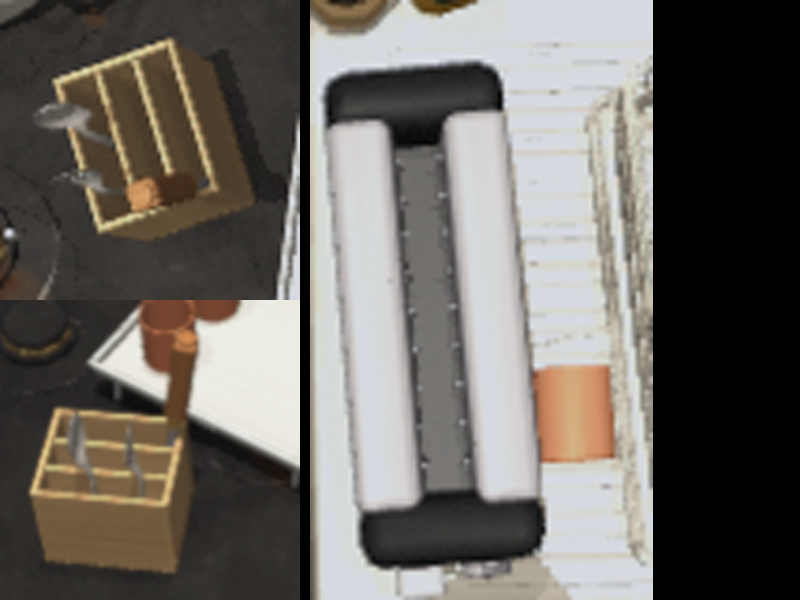

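The crop confirms the picks. The copper ring is alone in the gap beside the toaster, with its bore along the gap. The hook handle (orange-brown square) is at the near end of the caddy's right-hand slot, so its foot points away from the robot. Now I measure the caddy, handle and gap.

Run:
```python
from h import *
c=load('top0');b=load('scene0')
P=[atz(c,120+u/3.75,180+v/3.75,.11) for u,v in[(52,78),(172,40),(217,190),(100,232)]]
for p in P:print('caddy',p)
ce=sum(P)/4;ex=(P[0]+P[1]-P[2]-P[3])/2;ey=(P[0]+P[3]-P[1]-P[2])/2
print('cent',ce,np.linalg.norm(ex),np.linalg.norm(ey),np.degrees(np.arctan2(ex[1],ex[0])),np.degrees(np.arctan2(-ey[0],ey[1])))
# handle points
for n,q in(('top',c),('sc',b)):
    X=cloud(q).reshape(-1,3);I=q['image'].reshape(-1,3).astype(int)
    m=(abs(X[:,0]-.485)<.05)&(abs(X[:,1]-.28)<.05)&(X[:,2]>.12)&(I[:,2]>I[:,0]+35)
    p=X[m]
    for lo in np.arange(.12,.26,.02):
        s=p[(p[:,2]>=lo)&(p[:,2]<lo+.02)]
        if len(s):print(n,round(lo,2),len(s),s.mean(0).round(4),s.min(0).round(3),s.max(0).round(3))
# gap: toaster inner top edge at z .142; pixel from crop B scale 4.2857
f=lambda u,v,z:atz(c,290+(u-310)/4.2857,140+v/4.2857,z).round(4)
print('toaster top edge',f(502,110,.142),f(540,500,.142), 'far/near end',f(415,65,.13),f(455,567,.13))
print('rack wire',f(592,105,.116),f(648,550,.116))
X=cloud(c).reshape(-1,3);I=c['image'].reshape(-1,3).astype(int)
m=(abs(X[:,0]-.476)<.06)&(abs(X[:,1]+.232)<.045)&(X[:,2]<.07)&(X[:,2]>.02)&(I[:,2]>I[:,0]+60)
p=X[m];print('ring',len(p),p.mean(0),np.percentile(p,[1,99],axis=0), np.sort(p[:,2])[-10:])
t=p[p[:,2]>np.percentile(p[:,2],70)];print(np.median(t,axis=0),np.polyfit(t[:,0],t[:,1],1))
# board height near
for uv in[(340,285),(350,215),(349,190)]:print(dep(c,*uv,2))
```

```text
caddy [0.5900726 0.3990147 0.11     ]
caddy [0.6176942  0.30500723 0.11      ]
caddy [0.49975526 0.26735974 0.11      ]
caddy [0.46939384 0.35750732 0.11      ]
cent [0.54422898 0.33222225 0.11      ] 0.12570192936189586 0.09653382124659425 18.351846565638535 17.47711580900454
top 0.12 1 [0.509  0.2829 0.1248] [0.509 0.283 0.125] [0.509 0.283 0.125]
top 0.14 10 [0.5006 0.2755 0.1493] [0.492 0.272 0.143] [0.509 0.278 0.157]
top 0.16 18 [0.4968 0.2747 0.1701] [0.485 0.272 0.161] [0.507 0.283 0.179]
top 0.18 15 [0.4967 0.274  0.1908] [0.486 0.271 0.183] [0.505 0.278 0.198]
top 0.2 20 [0.4911 0.2732 0.2096] [0.479 0.27  0.201] [0.503 0.282 0.22 ]
top 0.22 32 [0.4864 0.2758 0.2331] [0.474 0.269 0.22 ] [0.497 0.294 0.24 ]
top 0.24 51 [0.4845 0.2792 0.2448] [0.475 0.271 0.24 ] [0.496 0.289 0.25 ]
sc 0.12 15 [0.5007 0.2933 0.1318] [0.495 0.287 0.125] [0.508 0.298 0.137]
sc 0.14 27 [0.4962 0.2952 0.1509] [0.487 0.291 0.14 ] [0.507 0.299 0.16 ]
sc 0.16 30 [0.4932 0.2949 0.1694] [0.485 0.289 0.161] [0.502 0.302 0.179]
sc 0.18 33 [0.4899 0.2934 0.1892] [0.482 0.289 0.181] [0.499 0.298 0.2  ]
sc 0.2 37 [0.4875 0.2921 0.2106] [0.478 0.288 0.202] [0.498 0.297 0.22 ]
sc 0.22 46 [0.4838 0.2897 0.2316] [0.475 0.275 0.22 ] [0.494 0.295 0.24 ]
sc 0.24 46 [0.4854 0.2832 0.2449] [0.476 0.27  0.24 ] [0.496 0.293 0.251]
toaster top edge [ 0.6698 -0.1845  0.142 ] [ 0.4156 -0.1997  0.142 ] far/near end [ 0.7053 -0.129   0.13  ] [ 0.3745 -0.1454  0.13  ]
rack wire [ 0.6782 -0.2465  0.116 ] [ 0.3832 -0.2702  0.116 ]
ring 372 [ 0.48028207 -0.23390672  0.04838407] [[ 0.44970256 -0.2601576   0.03378211]
 [ 0.51183766 -0.20968079  0.05801361]] [0.05643621 0.05676138 0.05696972 0.05764247 0.05778918 0.05801149
 0.0580188  0.05861998 0.05878694 0.05884393]
[ 0.47611448 -0.23469717  0.05392424] [-0.0179022  -0.22618833]
[ 0.33566559 -0.1999553  -0.00338279]
[ 0.54964262 -0.23885422 -0.00638234]
[ 0.62822805 -0.23850415 -0.00345868]
```

Emit:
step_arm --increments '[{"tx":40,"ty":10,"tz":30},{"tx":40,"ty":10,"tz":30},{"tx":40,"ty":10,"tz":30},{"tx":30,"ty":20,"tz":30},{"tx":15,"ty":40,"az":7},{"tx":15,"ty":40,"az":7},{"tx":15,"ty":40,"az":7},{"tx":15,"ty":40,"az":7},{"tx":15,"ty":40,"az":7},{"tx":15,"ty":40,"az":7},{"tx":15,"ty":40,"az":7},{"tx":15,"ty":40,"az":7}]'

```text
$.increments[0]: bad value
```

Emit:
step_arm --increments '[{"tx":40,"ty":10,"tz":30,"ax":0,"ay":0,"az":0,"claw":1},{"tx":40,"ty":10,"tz":30,"ax":0,"ay":0,"az":0,"claw":1},{"tx":40,"ty":10,"tz":30,"ax":0,"ay":0,"az":0,"claw":1},{"tx":30,"ty":20,"tz":30,"ax":0,"ay":0,"az":0,"claw":1},{"tx":15,"ty":40,"tz":0,"ax":0,"ay":0,"az":7,"claw":1},{"tx":15,"ty":40,"tz":0,"ax":0,"ay":0,"az":7,"claw":1},{"tx":15,"ty":40,"tz":0,"ax":0,"ay":0,"az":7,"claw":1},{"tx":15,"ty":40,"tz":0,"ax":0,"ay":0,"az":7,"claw":1},{"tx":15,"ty":40,"tz":0,"ax":0,"ay":0,"az":7,"claw":1},{"tx":15,"ty":40,"tz":0,"ax":0,"ay":0,"az":7,"claw":1},{"tx":15,"ty":40,"tz":0,"ax":0,"ay":0,"az":7,"claw":1},{"tx":15,"ty":40,"tz":0,"ax":0,"ay":0,"az":7,"claw":1}]'

```text
time_s: 1.35
tcp_pos: [0.4851, -0.2679, 0.3638]
eef_rot: [180.0, 0.0, -104.9]
contact_force: [0.6, -0.3, -0.1]
gripper_width: 0.0873
```

Emit:
step_arm --increments '[{"tx":0,"ty":45,"tz":6,"ax":0,"ay":0,"az":3,"claw":1},{"tx":0,"ty":45,"tz":6,"ax":0,"ay":0,"az":3,"claw":1},{"tx":0,"ty":45,"tz":6,"ax":0,"ay":0,"az":3,"claw":1},{"tx":0,"ty":45,"tz":6,"ax":0,"ay":0,"az":3,"claw":1},{"tx":0,"ty":45,"tz":6,"ax":0,"ay":0,"az":3,"claw":1},{"tx":0,"ty":45,"tz":6,"ax":0,"ay":0,"az":3,"claw":1},{"tx":0,"ty":45,"tz":0,"ax":0,"ay":0,"az":3,"claw":1},{"tx":0,"ty":45,"tz":0,"ax":0,"ay":0,"az":3,"claw":1},{"tx":0,"ty":45,"tz":0,"ax":0,"ay":0,"az":3,"claw":1},{"tx":0,"ty":45,"tz":0,"ax":0,"ay":0,"az":3,"claw":1},{"tx":0,"ty":45,"tz":0,"ax":0,"ay":0,"az":3,"claw":1},{"tx":0,"ty":45,"tz":0,"ax":0,"ay":0,"az":0,"claw":1}]'

```text
time_s: 2.55
tcp_pos: [0.4844, 0.2722, 0.3999]
eef_rot: [-180.0, 0.0, -72.1]
contact_force: [1.8, -1.0, 0.1]
gripper_width: 0.0878
```

Run:
```python
from h import *
c=cap('wrist','w1');s=cap('scene','s1');print(-c['R'].T@c['t'],c['R'][2]); st=r.get_state();print(st['tcp_pos'],st['eef_rot'],st['joints'])
a=c['image'];b=s['image'][230:370,190:330]
o=np.zeros((420,800,3),np.uint8);o[:,:560]=a;o[:240,560:]=cv2.resize(b,(240,240));cv2.imwrite('pics/w1b.png',o)
for n,q in(('w',c),):
    X=cloud(q).reshape(-1,3);I=q['image'].reshape(-1,3).astype(int)
    m=(abs(X[:,0]-.485)<.05)&(abs(X[:,1]-.28)<.05)&(X[:,2]>.12)&(I[:,2]>I[:,0]+35)
    p=X[m]
    for lo in np.arange(.12,.26,.02):
        k=p[(p[:,2]>=lo)&(p[:,2]<lo+.02)]
        if len(k):print(n,round(lo,2),len(k),k.mean(0).round(4),np.percentile(k,2,axis=0).round(3),np.percentile(k,98,axis=0).round(3))
```

```text
[0.50612046 0.20590135 0.53939071] [-0.07964405  0.24905533 -0.96520892]
[0.4844699  0.27465804 0.3980019 ] [ 1.79866546e+02 -2.78272707e-02 -7.20162335e+01] [ 4.96633253e+01  5.90501118e+00  9.53988322e-01 -4.65694646e-02
 -8.51771615e+01 -3.16756240e+01]
w 0.14 35 [0.5063 0.2784 0.1542] [0.497 0.273 0.144] [0.513 0.29  0.16 ]
w 0.16 54 [0.5046 0.2783 0.1697] [0.495 0.272 0.161] [0.511 0.291 0.18 ]
w 0.18 68 [0.5019 0.2777 0.1896] [0.493 0.27  0.18 ] [0.508 0.291 0.199]
w 0.2 80 [0.4985 0.2757 0.2103] [0.489 0.269 0.201] [0.505 0.29  0.218]
w 0.22 124 [0.4935 0.2746 0.2313] [0.476 0.268 0.221] [0.501 0.289 0.24 ]
w 0.24 403 [0.4876 0.2789 0.2452] [0.477 0.27  0.24 ] [0.497 0.29  0.249]
```

View pics/w1b.png

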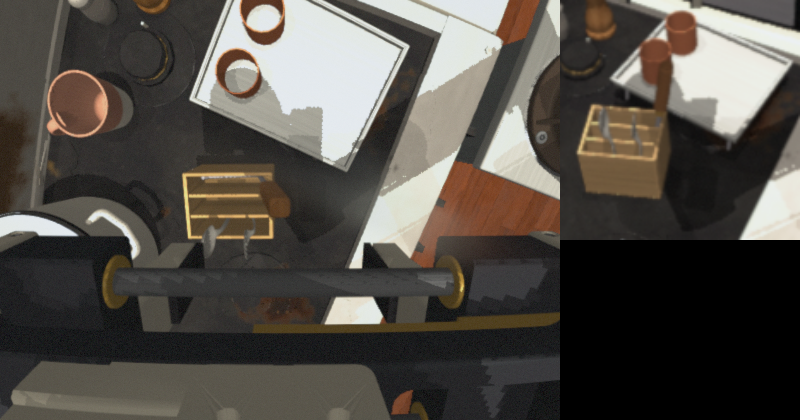

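The wrist view shows the handle at (278,195), leaning about 9° back toward the robot along the slot. The steel foot at (200–260,178) runs along the slot away from the robot. I will tilt the tool to match and descend.

Emit:
step_arm --increments '[{"tx":-1,"ty":1,"tz":-26,"ax":0.4,"ay":-2.2,"az":0,"claw":1},{"tx":-1,"ty":1,"tz":-26,"ax":0.4,"ay":-2.2,"az":0,"claw":1},{"tx":-1,"ty":1,"tz":-26,"ax":0.4,"ay":-2.2,"az":0,"claw":1},{"tx":-1,"ty":1,"tz":-26,"ax":0.4,"ay":-2.2,"az":0,"claw":1},{"tx":3,"ty":1,"tz":-20,"ax":0,"ay":0,"az":0,"claw":1},{"tx":3,"ty":1,"tz":-20,"ax":0,"ay":0,"az":0,"claw":1},{"tx":3,"ty":0,"tz":-20,"ax":0,"ay":0,"az":0,"claw":1},{"tx":3,"ty":0,"tz":-20,"ax":0,"ay":0,"az":0,"claw":1},{"tx":0,"ty":0,"tz":0,"ax":0,"ay":0,"az":0,"claw":1}]' --newtons 50

```text
time_s: 3.55
tcp_pos: [0.4919, 0.2747, 0.213]
eef_rot: [-171.4, -1.3, -72.4]
contact_force: [-0.2, -0.3, 0.7]
gripper_width: 0.0876
```

Run:
```python
from h import *
c=cap('wrist','w2');s=cap('scene','s2')
b=s['image'][200:350,180:330]
o=np.zeros((420,800,3),np.uint8);o[:,:560]=c['image'];o[:240,560:]=cv2.resize(b,(240,240));cv2.imwrite('pics/w2b.png',o)
st=r.get_state();print(st['tcp_pos'],st['eef_rot'],st['contact_force'])
```

```text
[0.49305586 0.27603997 0.21609082] [-171.1534439    -1.19623234  -72.31995516] [0.20524666 0.8287564  0.82174599]
```

View pics/w2b.png

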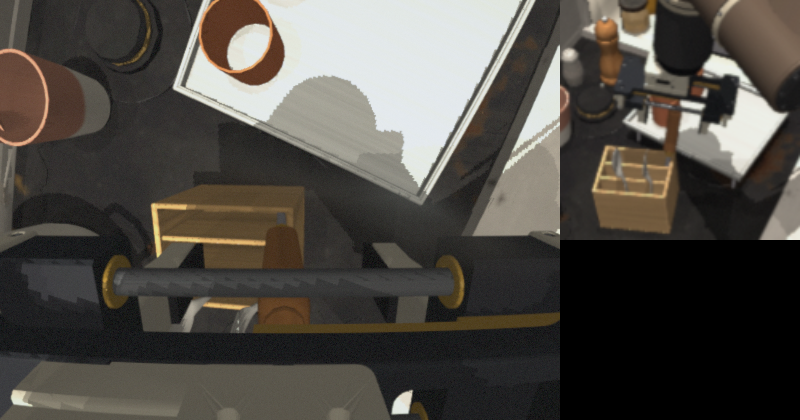

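The handle is between the fingers at (283,280), parallel to them. I nudge y by 5 mm and close.

Emit:
step_arm --increments '[{"tx":0,"ty":5,"tz":0,"ax":0,"ay":0,"az":0,"claw":1},{"tx":0,"ty":0,"tz":0,"ax":0,"ay":0,"az":0,"claw":-1},{"tx":0,"ty":0,"tz":0,"ax":0,"ay":0,"az":0,"claw":-1},{"tx":0,"ty":0,"tz":0,"ax":0,"ay":0,"az":0,"claw":-1},{"tx":0,"ty":0,"tz":0,"ax":0,"ay":0,"az":0,"claw":-1},{"tx":0,"ty":0,"tz":0,"ax":0,"ay":0,"az":0,"claw":-1},{"tx":0,"ty":0,"tz":0,"ax":0,"ay":0,"az":0,"claw":-1},{"tx":0,"ty":0,"tz":0,"ax":0,"ay":0,"az":0,"claw":-1}]' --newtons 50

```text
time_s: 4.45
tcp_pos: [0.493, 0.2814, 0.2158]
eef_rot: [-171.1, -1.2, -72.3]
contact_force: [-0.1, 0.1, 0.6]
gripper_width: 0.0371
```

Emit:
step_arm --increments '[{"tx":0,"ty":0,"tz":0,"ax":0,"ay":0,"az":0,"claw":-1},{"tx":0,"ty":0,"tz":0,"ax":0,"ay":0,"az":0,"claw":-1},{"tx":0,"ty":0,"tz":0,"ax":0,"ay":0,"az":0,"claw":-1},{"tx":0,"ty":0,"tz":0,"ax":0,"ay":0,"az":0,"claw":-1}]' --newtons 50

```text
time_s: 4.85
tcp_pos: [0.4927, 0.2811, 0.2156]
eef_rot: [-171.2, -1.2, -72.3]
contact_force: [-2.3, -0.8, 1.4]
gripper_width: 0.0216
```

Emit:
step_arm --increments '[{"tx":-2,"ty":0,"tz":12,"ax":0,"ay":0,"az":0,"claw":-1},{"tx":-3,"ty":-1,"tz":20,"ax":0,"ay":0,"az":0,"claw":-1},{"tx":-3,"ty":0,"tz":20,"ax":0,"ay":0,"az":0,"claw":-1},{"tx":-3,"ty":-1,"tz":20,"ax":0,"ay":0,"az":0,"claw":-1},{"tx":-3,"ty":0,"tz":20,"ax":0,"ay":0,"az":0,"claw":-1},{"tx":-3,"ty":-1,"tz":20,"ax":0,"ay":0,"az":0,"claw":-1},{"tx":-3,"ty":0,"tz":20,"ax":0,"ay":0,"az":0,"claw":-1},{"tx":0,"ty":0,"tz":20,"ax":0,"ay":0,"az":0,"claw":-1}]'

```text
time_s: 5.65
tcp_pos: [0.4726, 0.2783, 0.3697]
eef_rot: [-171.1, -1.1, -72.3]
contact_force: [0.3, -0.1, -1.2]
gripper_width: 0.0216
```

Emit:
step_arm --increments '[{"tx":0,"ty":-10,"tz":15,"ax":-0.4,"ay":2.2,"az":0,"claw":-1},{"tx":0,"ty":-20,"tz":15,"ax":-0.4,"ay":2.2,"az":0,"claw":-1},{"tx":0,"ty":-30,"tz":15,"ax":-0.4,"ay":2.2,"az":0,"claw":-1},{"tx":0,"ty":-40,"tz":5,"ax":-0.4,"ay":2.2,"az":0,"claw":-1},{"tx":0,"ty":-40,"tz":0,"ax":0,"ay":0,"az":-2,"claw":-1},{"tx":0,"ty":-40,"tz":0,"ax":0,"ay":0,"az":-2,"claw":-1},{"tx":0,"ty":-40,"tz":0,"ax":0,"ay":0,"az":-2,"claw":-1},{"tx":0,"ty":-40,"tz":0,"ax":0,"ay":0,"az":-2,"claw":-1},{"tx":0,"ty":-40,"tz":0,"ax":0,"ay":0,"az":-2,"claw":-1},{"tx":-5,"ty":-40,"tz":0,"ax":0,"ay":0,"az":-2,"claw":-1},{"tx":-15,"ty":-40,"tz":0,"ax":0,"ay":0,"az":-2,"claw":-1},{"tx":-20,"ty":-40,"tz":0,"ax":0,"ay":0,"az":0,"claw":-1}]'

```text
time_s: 6.85
tcp_pos: [0.4324, -0.1431, 0.4184]
eef_rot: [-180.0, -0.0, -86.3]
contact_force: [0.1, -1.2, -1.4]
gripper_width: 0.0217
```

Emit:
step_arm --increments '[{"tx":-20,"ty":-30,"tz":0,"ax":0,"ay":0,"az":0,"claw":-1},{"tx":-30,"ty":-30,"tz":0,"ax":0,"ay":0,"az":0,"claw":-1},{"tx":-30,"ty":-20,"tz":0,"ax":0,"ay":0,"az":0,"claw":-1},{"tx":0,"ty":-10,"tz":0,"ax":0,"ay":0,"az":0,"claw":-1},{"tx":0,"ty":0,"tz":0,"ax":0,"ay":0,"az":0,"claw":-1}]'

```text
time_s: 7.35
tcp_pos: [0.3524, -0.2326, 0.4188]
eef_rot: [-179.9, -0.0, -86.3]
contact_force: [-0.1, -0.3, -1.8]
gripper_width: 0.0214
```

Run:
```python
from h import *
c=cap('wrist','w3');s=cap('scene','s3');t=cap('top','t3')
o=np.zeros((420,800,3),np.uint8);o[:,:420]=c['image'][:,140:];o[:380,420:]=cv2.resize(s['image'][120:300,230:410],(380,380));cv2.imwrite('pics/w3b.png',o)
st=r.get_state();print(st['tcp_pos'],st['eef_rot'],st['joints'])
```

```text
[ 0.35340108 -0.23129282  0.41795008] [-1.79988964e+02  8.00622435e-03 -8.62076749e+01] [-6.20522293e+00 -8.31625447e+00 -1.04239416e+01 -9.80720415e-03
 -8.78828348e+01  9.99790872e+00]
```

View pics/w3b.png

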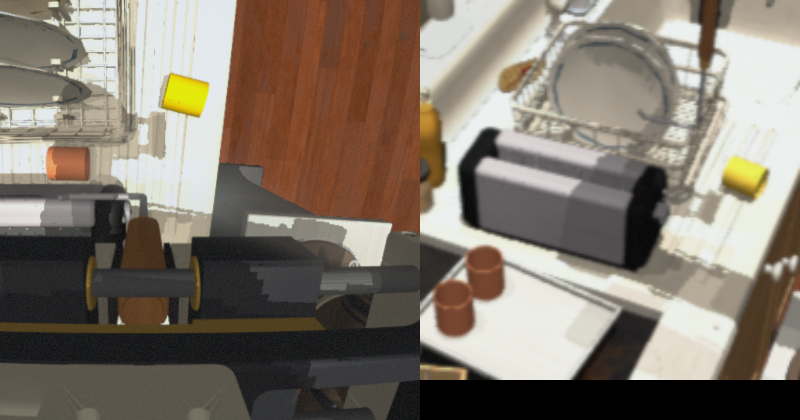

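Wrist view: the ring is at about (208,163) in full-image pixels, and the hook foot points away along the gap at (215–285,200). I now measure the foot and refine the ring.

Run:
```python
from h import *
tcp=r.get_state()['tcp_pos']
for n in('w3','s3','t3'):
    q=load(n);X=cloud(q).reshape(-1,3);I=q['image'].reshape(-1,3).astype(int)
    m=(X[:,2]>.18)&(X[:,2]<.32)&(abs(X[:,1]-tcp[1])<.05)&(X[:,0]>tcp[0]-.04)&(X[:,0]<tcp[0]+.13)
    p=X[m];print(n,len(p))
    f=p[(p[:,0]>tcp[0]+.02)&(p[:,2]<.27)]
    if len(f)>5:
        print(' foot',f.min(0).round(4),f.max(0).round(4),np.median(f,0).round(4),'y(x)',np.polyfit(f[:,0],f[:,1],1).round(3),'z(x)',np.polyfit(f[:,0],f[:,2],1).round(3))
        a=f[f[:,0]<tcp[0]+.05];b=f[f[:,0]>tcp[0]+.065];print('  ',np.median(a,0).round(4),np.median(b,0).round(4),len(a),len(b))
    s=p[(abs(p[:,0]-tcp[0])<.02)];
    for lo in(.2,.22,.24,.26,.28,.3):
        k=s[(s[:,2]>lo)&(s[:,2]<lo+.02)]
        if len(k):print('  sh',lo,len(k),np.median(k,0).round(4))
    m=(abs(X[:,0]-.476)<.06)&(abs(X[:,1]+.232)<.045)&(X[:,2]<.07)&(X[:,2]>.0)&(I[:,2]>I[:,0]+60)
    p=X[m]
    if len(p)>20:
        print(' ring',len(p),np.percentile(p,[1,99],axis=0).round(4)); t=p[p[:,2]>np.percentile(p[:,2],80)];print('  top',np.median(t,0).round(4))
        # circle fit in y-z after removing yaw
        from scipy.optimize import least_squares
        g=lambda v:np.hypot(p[:,1]-v[0]-v[2]*(p[:,0]-.477),p[:,2]-v[1])-.029
        print('  cyl',least_squares(g,[-.232,.025,0.05],loss='soft_l1',f_scale=.002).x)
```

```text
w3 728
 foot [ 0.374  -0.2296  0.2107] [ 0.4474 -0.2167  0.2256] [ 0.4126 -0.2235  0.2155] y(x) [ 0.077 -0.255] z(x) [0.064 0.19 ]
   [ 0.3888 -0.2252  0.2151] [ 0.4344 -0.2219  0.2161] 171 189
  sh 0.2 111 [ 0.3649 -0.2276  0.2153]
  sh 0.22 23 [ 0.3528 -0.2309  0.2295]
  sh 0.24 31 [ 0.3528 -0.2313  0.2501]
  sh 0.26 36 [ 0.3533 -0.232   0.2705]
  sh 0.28 44 [ 0.3528 -0.2321  0.2905]
  sh 0.3 30 [ 0.3528 -0.2327  0.3058]
 ring 1227 [[ 0.4498 -0.2622  0.0195]
 [ 0.5126 -0.2111  0.056 ]]
  top [ 0.4807 -0.2349  0.0548]
  cyl [-0.23487556  0.02570573  0.03226286]
s3 138
 foot [ 0.3739 -0.2289  0.2066] [ 0.4456 -0.2131  0.2211] [ 0.411  -0.2199  0.2125] y(x) [ 0.05  -0.241] z(x) [0.047 0.193]
   [ 0.387  -0.2213  0.2122] [ 0.434  -0.2196  0.2136] 22 21
  sh 0.2 16 [ 0.3607 -0.2231  0.2129]
  sh 0.22 13 [ 0.3493 -0.2236  0.233 ]
  sh 0.24 13 [ 0.3505 -0.2261  0.2453]
  sh 0.26 14 [ 0.35   -0.2239  0.2737]
  sh 0.28 11 [ 0.3505 -0.2249  0.2888]
  sh 0.3 16 [ 0.3495 -0.225   0.3123]
t3 2
 ring 226 [[ 0.4616 -0.2585  0.0377]
 [ 0.512  -0.2099  0.0568]]
  top [ 0.4878 -0.2326  0.0543]
  cyl [-0.23531871  0.02412263  0.07291108]
```

Foot axis: 206 mm below the TCP, yaw about 4°. Ring centre: about (0.481, −0.235, 0.026), consistent with its size and with lying on the board. I back up, then descend in front of the ring.

Emit:
step_arm --increments '[{"tx":-9,"ty":-8,"tz":0,"ax":0,"ay":0,"az":0,"claw":-1},{"tx":-9,"ty":-7,"tz":0,"ax":0,"ay":0,"az":0,"claw":-1},{"tx":0,"ty":0,"tz":-26,"ax":0,"ay":0,"az":0,"claw":-1},{"tx":0,"ty":0,"tz":-26,"ax":0,"ay":0,"az":0,"claw":-1},{"tx":0,"ty":0,"tz":-26,"ax":0,"ay":0,"az":0,"claw":-1},{"tx":0,"ty":0,"tz":-26,"ax":0,"ay":0,"az":0,"claw":-1},{"tx":0,"ty":0,"tz":-26,"ax":0,"ay":0,"az":0,"claw":-1},{"tx":0,"ty":0,"tz":0,"ax":0,"ay":0,"az":0,"claw":-1}]'

```text
time_s: 8.3
tcp_pos: [0.3328, -0.246, 0.2849]
eef_rot: [179.7, 0.1, -86.2]
contact_force: [-0.7, -0.1, -1.3]
gripper_width: 0.0214
```

```bash
cat > m.py <<'E'
from h import *
import sys
tcp=r.get_state()['tcp_pos'];print(r.get_state()['time_s'],tcp,r.get_state()['eef_rot'],r.get_state()['contact_force'])
for n in('wrist','scene'):
    q=cap(n,'m_'+n);X=cloud(q).reshape(-1,3);I=q['image'].reshape(-1,3).astype(int)
    f=X[(abs(X[:,2]-tcp[2]+.206)<.02)&(abs(X[:,1]-tcp[1]-.01)<.022)&(X[:,0]>tcp[0]+.02)&(X[:,0]<tcp[0]+.12)&((I.max(1)-I.min(1))[:]<40)]
    if len(f)>5:print(n,'foot',len(f),f.min(0).round(4),f.max(0).round(4),np.median(f,0).round(4))
    p=X[(abs(X[:,0]-.476)<.06)&(abs(X[:,1]+.232)<.045)&(X[:,2]<.07)&(X[:,2]>.0)&(I[:,2]>I[:,0]+60)]
    if len(p)>5:print(n,'ring',len(p),np.percentile(p,[1,99],axis=0).round(4))
E
python3 m.py
```

```text
8.3 [ 0.33284957 -0.24604492  0.28488354] [ 1.79689728e+02  1.37903692e-01 -8.62304792e+01] [-0.68440374 -0.05167492 -1.32116053]
wrist foot 450 [ 0.3529 -0.2426  0.076 ] [ 0.4266 -0.2296  0.0902] [ 0.3916 -0.2364  0.0812]
wrist ring 2343 [[ 4.500e-01 -2.631e-01  5.000e-04]
 [ 5.124e-01 -2.105e-01  5.580e-02]]
scene foot 25 [ 0.3534 -0.2464  0.0755] [ 0.3937 -0.2301  0.0861] [ 0.3742 -0.2359  0.08  ]
```

Emit:
step_arm --increments '[{"tx":0,"ty":0,"tz":-18,"ax":0,"ay":0,"az":0,"claw":-1},{"tx":0,"ty":0,"tz":-18,"ax":0,"ay":0,"az":0,"claw":-1},{"tx":0,"ty":-1,"tz":-18,"ax":0,"ay":0,"az":0,"claw":-1},{"tx":0,"ty":0,"tz":0,"ax":0,"ay":0,"az":0,"claw":-1}]'

```text
time_s: 8.8
tcp_pos: [0.3346, -0.2476, 0.2336]
eef_rot: [179.9, 0.0, -86.2]
contact_force: [-0.2, 0.2, -1.1]
gripper_width: 0.0219
```

```bash
python3 m.py; cp pics/m_wrist.png pics/w4.png
```

```text
8.8 [ 0.33461557 -0.24759288  0.2335814 ] [ 1.79927128e+02  2.78248863e-02 -8.62211416e+01] [-0.21262923  0.15535175 -1.14870561]
wrist foot 456 [ 0.3548 -0.259   0.0091] [ 0.4506 -0.2315  0.0396] [ 0.3941 -0.2382  0.03  ]
wrist ring 3093 [[ 4.501e-01 -2.635e-01  3.000e-04]
 [ 5.125e-01 -2.104e-01  5.580e-02]]
scene foot 22 [ 0.3554 -0.2422  0.0218] [ 0.3903 -0.2309  0.0353] [ 0.3714 -0.2361  0.0309]
```

View pics/w4.png

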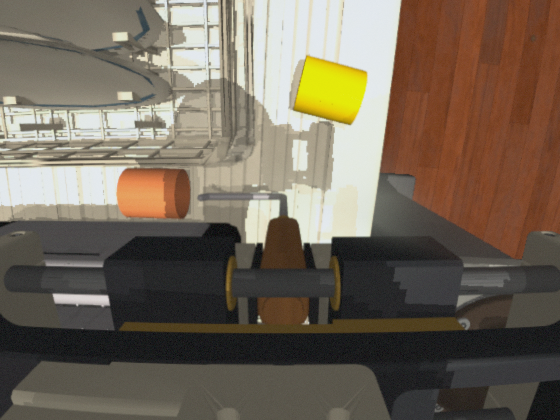

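The foot at (200–285,197) lines up with the ring's open end at (188,193). I advance along the gap.

Emit:
step_arm --increments '[{"tx":10,"ty":0,"tz":-1,"ax":0,"ay":0,"az":0,"claw":-1},{"tx":10,"ty":1,"tz":-1,"ax":0,"ay":0,"az":0,"claw":-1},{"tx":10,"ty":0,"tz":0,"ax":0,"ay":0,"az":0,"claw":-1},{"tx":10,"ty":1,"tz":0,"ax":0,"ay":0,"az":0,"claw":-1},{"tx":10,"ty":0,"tz":0,"ax":0,"ay":0,"az":0,"claw":-1},{"tx":0,"ty":0,"tz":0,"ax":0,"ay":0,"az":0,"claw":-1}]'

```text
time_s: 9.5
tcp_pos: [0.3864, -0.2456, 0.2316]
eef_rot: [180.0, -0.0, -86.2]
contact_force: [0.1, 0.2, -1.3]
gripper_width: 0.022
```

```bash
python3 m.py
```

```text
9.5 [ 0.38642782 -0.24560902  0.23160295] [ 1.79976780e+02 -7.63734887e-03 -8.61803682e+01] [ 0.08709477  0.19081708 -1.29297921]
wrist foot 280 [ 0.4065 -0.243   0.0232] [ 0.4543 -0.2322  0.0303] [ 0.4313 -0.2376  0.028 ]
wrist ring 2908 [[ 0.4504 -0.2628  0.0017]
 [ 0.5123 -0.2111  0.0557]]
```

The foot is inside the bore and the ring has not moved. I continue.

Emit:
step_arm --increments '[{"tx":10,"ty":1,"tz":0,"ax":0,"ay":0,"az":0,"claw":-1},{"tx":10,"ty":0,"tz":0,"ax":0,"ay":0,"az":0,"claw":-1},{"tx":10,"ty":1,"tz":0,"ax":0,"ay":0,"az":0,"claw":-1},{"tx":10,"ty":0,"tz":0,"ax":0,"ay":0,"az":0,"claw":-1},{"tx":10,"ty":1,"tz":0,"ax":0,"ay":0,"az":0,"claw":-1},{"tx":0,"ty":0,"tz":0,"ax":0,"ay":0,"az":0,"claw":-1}]'

```text
time_s: 10.2
tcp_pos: [0.4363, -0.2425, 0.2315]
eef_rot: [180.0, -0.0, -86.2]
contact_force: [-0.3, 0.7, -1.4]
gripper_width: 0.0221
```

```bash
python3 m.py
python3 - <<'E'
from h import *
c=load('m_wrist');cv2.imwrite('pics/w5.png',cv2.resize(c['image'][100:260,180:400],(660,480),interpolation=cv2.INTER_CUBIC))
E
```

```text
10.2 [ 0.43631835 -0.24254866  0.23152192] [ 1.79978879e+02 -4.32525784e-03 -8.61933416e+01] [-0.25109376  0.72331189 -1.39264236]
wrist foot 82 [ 0.5194 -0.2345  0.0244] [ 0.5311 -0.2264  0.0373] [ 0.5247 -0.2311  0.0331]
wrist ring 2796 [[ 0.4503 -0.2621  0.0123]
 [ 0.5126 -0.2114  0.0556]]
```

View pics/w5.png

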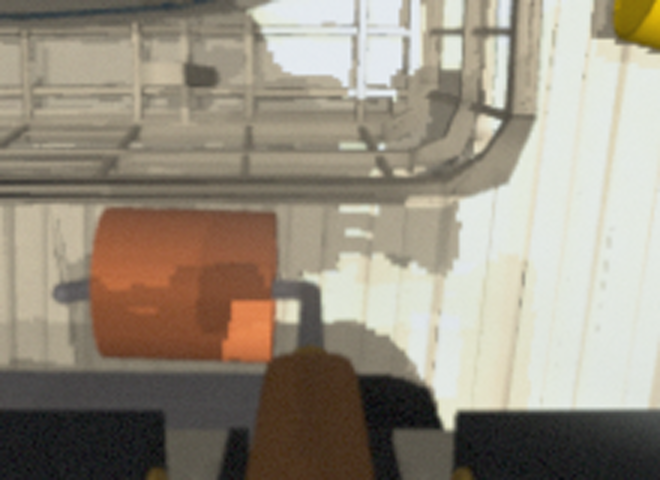

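The tip shows beyond the ring at (65,292) and the shank is on the near side, so the ring is threaded. I lift slowly with a slight tip-up tilt.

Emit:
step_arm --increments '[{"tx":-3.5,"ty":0,"tz":4,"ax":0,"ay":-1,"az":0,"claw":-1},{"tx":-3.5,"ty":0,"tz":4,"ax":0,"ay":-1,"az":0,"claw":-1},{"tx":0,"ty":0,"tz":4,"ax":0,"ay":0,"az":0,"claw":-1},{"tx":0,"ty":0,"tz":4,"ax":0,"ay":0,"az":0,"claw":-1},{"tx":0,"ty":0,"tz":3,"ax":0,"ay":0,"az":0,"claw":-1},{"tx":0,"ty":0,"tz":3,"ax":0,"ay":0,"az":0,"claw":-1},{"tx":0,"ty":0,"tz":3,"ax":0,"ay":0,"az":0,"claw":-1},{"tx":0,"ty":0,"tz":3,"ax":0,"ay":0,"az":0,"claw":-1},{"tx":0,"ty":0,"tz":3,"ax":0,"ay":0,"az":0,"claw":-1},{"tx":0,"ty":0,"tz":5,"ax":0,"ay":0,"az":0,"claw":-1},{"tx":0,"ty":0,"tz":5,"ax":0,"ay":0,"az":0,"claw":-1},{"tx":0,"ty":0,"tz":0,"ax":0,"ay":0,"az":0,"claw":-1}]'

```text
time_s: 11.5
tcp_pos: [0.4284, -0.2428, 0.2737]
eef_rot: [-177.9, -0.2, -86.2]
contact_force: [-0.3, 0.4, -2.8]
gripper_width: 0.0214
```

```bash
sed -i 's/(X\[:,2\]<.07)&(X\[:,2\]>.0)/(X[:,2]<tcp[2]-.1)\&(X[:,2]>.0)/' m.py; python3 m.py
```

```text
11.5 [ 0.42840773 -0.24276502  0.27373325] [-1.77930105e+02 -1.61918642e-01 -8.62136825e+01] [-0.31265693  0.4117415  -2.82312206]
wrist foot 121 [ 0.449  -0.2387  0.069 ] [ 0.5302 -0.2268  0.0828] [ 0.5218 -0.2319  0.0761]
wrist ring 2406 [[ 0.451  -0.2606  0.0517]
 [ 0.5129 -0.2105  0.076 ]]
```

The ring hangs on the foot: its top is at z = 0.076 and the force rose by about the ring's weight. I continue up.

Emit:
step_arm --increments '[{"tx":0,"ty":0,"tz":6,"ax":0,"ay":0,"az":0,"claw":-1},{"tx":0,"ty":0,"tz":10,"ax":0,"ay":0,"az":0,"claw":-1},{"tx":0,"ty":0,"tz":14,"ax":0,"ay":0,"az":0,"claw":-1},{"tx":0,"ty":0,"tz":18,"ax":0,"ay":0,"az":0,"claw":-1},{"tx":0,"ty":0,"tz":20,"ax":0,"ay":0,"az":0,"claw":-1},{"tx":0,"ty":0,"tz":20,"ax":0,"ay":0,"az":0,"claw":-1},{"tx":0,"ty":0,"tz":20,"ax":0,"ay":0,"az":0,"claw":-1},{"tx":0,"ty":0,"tz":20,"ax":0,"ay":0,"az":0,"claw":-1},{"tx":0,"ty":0,"tz":18,"ax":0,"ay":0,"az":0,"claw":-1},{"tx":0,"ty":0,"tz":14,"ax":0,"ay":0,"az":0,"claw":-1},{"tx":0,"ty":0,"tz":10,"ax":0,"ay":0,"az":0,"claw":-1},{"tx":0,"ty":0,"tz":5,"ax":0,"ay":0,"az":0,"claw":-1}]'

```text
time_s: 12.8
tcp_pos: [0.4281, -0.2427, 0.4491]
eef_rot: [-177.9, -0.2, -86.2]
contact_force: [-0.2, 0.4, -3.0]
gripper_width: 0.0216
```

```bash
python3 m.py
python3 - <<'E'
from h import *
# tray from initial pictures
w=load('w1');t=load('top0')
# find tray floor points z~.045 (bright) & fit min area rect
for n in('w1','top0'):
    q=load(n);X=cloud(q).reshape(-1,3);I=q['image'].reshape(-1,3).astype(int)
    m=(X[:,0]>.35)&(X[:,0]<.72)&(X[:,1]>-.02)&(X[:,1]<.26)&(X[:,2]>.035)&(X[:,2]<.062)
    print(n,m.sum(),np.median(X[m],0),cv2.minAreaRect((X[m][:,:2]*1000).astype(np.float32)))
q=load('top0');X=cloud(q).reshape(-1,3);I=q['image'].reshape(-1,3).astype(int)
m=(X[:,0]>.45)&(X[:,0]<.72)&(X[:,1]>-.02)&(X[:,1]<.25)&(X[:,2]>.09)&(X[:,2]<.125)&(I[:,2]>I[:,0]+30)
p=X[m];print(p.min(0),p.max(0))
for u,v in[(203,184),(270,189),(262,275),(194,272)]:print(atz(q,u,v,.055))
E
```

```text
12.8 [ 0.42806382 -0.24271322  0.44913036] [-1.77921994e+02 -1.58690554e-01 -8.62220457e+01] [-0.19080037  0.37484279 -3.01592992]
wrist foot 121 [ 0.4487 -0.2384  0.2443] [ 0.5298 -0.2267  0.2585] [ 0.5214 -0.2318  0.2518]
wrist ring 2320 [[ 0.451  -0.2594  0.203 ]
 [ 0.5124 -0.2106  0.2513]]
scene foot 17 [ 0.4481 -0.2478  0.2353] [ 0.5297 -0.224   0.2565] [ 0.5203 -0.2297  0.2488]
scene ring 256 [[ 0.4481 -0.2578  0.1969]
 [ 0.5088 -0.2021  0.2517]]
w1 22899 [0.4970372  0.12405961 0.0455305 ] ((545.5311279296875, 118.54244232177734), (206.44000244140625, 336.4935302734375), 83.42909240722656)
top0 5627 [0.50031108 0.12451142 0.04441113] ((543.7611083984375, 119.74961853027344), (205.82704162597656, 333.591064453125), 83.57601928710938)
[0.54762988 0.04462496 0.09000341] [0.61376372 0.18319378 0.11301434]
[0.64684968 0.20908872 0.055     ]
[0.62592457 0.00480931 0.055     ]
[0.36970986 0.03154724 0.055     ]
[0.38178305 0.23328225 0.055     ]
```

Ring centre is about 45 mm from the shank, firm and level. Tray: centre about (0.506, 0.12), yaw about −6°. Backing out toward the robot would leave the reach, so I turn the foot toward +y. I will set the ring at about (0.448, 0.125) and withdraw toward −y.

Emit:
step_arm --increments '[{"tx":0,"ty":5,"tz":2,"ax":0,"ay":0,"az":1,"claw":-1},{"tx":1,"ty":10,"tz":2,"ax":0,"ay":0,"az":2,"claw":-1},{"tx":1,"ty":14,"tz":0,"ax":0,"ay":0,"az":3,"claw":-1},{"tx":1,"ty":17,"tz":0,"ax":0,"ay":0,"az":4,"claw":-1},{"tx":1,"ty":18,"tz":0,"ax":0,"ay":0,"az":4,"claw":-1},{"tx":1,"ty":18,"tz":0,"ax":0,"ay":0,"az":4,"claw":-1},{"tx":1,"ty":18,"tz":0,"ax":0,"ay":0,"az":4,"claw":-1},{"tx":1,"ty":18,"tz":0,"ax":0,"ay":0,"az":4,"claw":-1},{"tx":1,"ty":18,"tz":0,"ax":0,"ay":0,"az":4,"claw":-1},{"tx":1,"ty":18,"tz":0,"ax":0,"ay":0,"az":4,"claw":-1},{"tx":1,"ty":18,"tz":0,"ax":0,"ay":0,"az":4,"claw":-1},{"tx":1,"ty":18,"tz":0,"ax":0,"ay":0,"az":4,"claw":-1}]'

```text
time_s: 14.1
tcp_pos: [0.4386, -0.0513, 0.4516]
eef_rot: [-178.0, -0.1, -43.9]
contact_force: [0.6, 0.7, -2.6]
gripper_width: 0.0218
```

Emit:
step_arm --increments '[{"tx":1,"ty":18,"tz":0,"ax":0,"ay":0,"az":4,"claw":-1},{"tx":1,"ty":18,"tz":0,"ax":0,"ay":0,"az":4,"claw":-1},{"tx":1,"ty":18,"tz":0,"ax":0,"ay":0,"az":4,"claw":-1},{"tx":1,"ty":18,"tz":0,"ax":0,"ay":0,"az":4,"claw":-1},{"tx":1,"ty":16,"tz":0,"ax":0,"ay":0,"az":4,"claw":-1},{"tx":1,"ty":14,"tz":0,"ax":0,"ay":0,"az":4,"claw":-1},{"tx":1,"ty":11,"tz":0,"ax":0,"ay":0,"az":4,"claw":-1},{"tx":1,"ty":7,"tz":0,"ax":0,"ay":0,"az":4,"claw":-1},{"tx":1,"ty":3,"tz":0,"ax":0,"ay":0,"az":3,"claw":-1},{"tx":0,"ty":0,"tz":0,"ax":0,"ay":0,"az":2,"claw":-1},{"tx":0,"ty":0,"tz":0,"ax":0,"ay":0,"az":1,"claw":-1},{"tx":0,"ty":0,"tz":0,"ax":0,"ay":0,"az":0,"claw":-1}]'

```text
time_s: 15.3
tcp_pos: [0.4477, 0.0707, 0.4517]
eef_rot: [-178.0, -0.1, -6.2]
contact_force: [0.2, 0.3, -1.9]
gripper_width: 0.0218
```

```bash
cat > m2.py <<'E'
from h import *
s=r.get_state();tcp=s['tcp_pos'];print(s['time_s'],tcp,s['eef_rot'],s['contact_force'])
for n in('wrist','scene','top'):
    q=cap(n,'m_'+n);X=cloud(q).reshape(-1,3);I=q['image'].reshape(-1,3).astype(int)
    p=X[(abs(X[:,0]-tcp[0])<.07)&(X[:,1]>tcp[1]-.03)&(X[:,1]<tcp[1]+.13)&(X[:,2]<tcp[2]-.12)&(X[:,2]>.045)&(I[:,2]>I[:,0]+40)]
    if len(p)>5:print(n,'ring',len(p),np.percentile(p,[2,98],axis=0).round(4))
    f=X[(abs(X[:,0]-tcp[0])<.04)&(X[:,1]>tcp[1]+.085)&(X[:,1]<tcp[1]+.13)&(abs(X[:,2]-tcp[2]+.2)<.03)&(X[:,2]>.052)]
    if len(f)>5:print(n,'tip',len(f),f.min(0).round(4),f.max(0).round(4),np.median(f,0).round(4))
E
python3 m2.py
```

```text
15.3 [0.44769289 0.07068093 0.45167658] [-1.78010442e+02 -1.18522248e-01 -6.15348260e+00] [ 0.20035064  0.3492734  -1.92285868]
wrist ring 2545 [[0.4238 0.0939 0.228 ]
 [0.4772 0.1551 0.2533]]
wrist tip 150 [0.4274 0.1557 0.2374] [0.4569 0.1743 0.2621] [0.4527 0.163  0.2527]
scene ring 490 [[0.4174 0.0976 0.1949]
 [0.4759 0.1591 0.2542]]
scene tip 33 [0.4214 0.1563 0.2243] [0.4536 0.175  0.26  ] [0.4449 0.1594 0.2502]
top ring 16 [[0.4176 0.1064 0.2249]
 [0.426  0.1292 0.2415]]
```

The ring is at (0.45, 0.125) with its bottom at about 0.196. The tray floor is at 0.045, so about 150 mm to touch.

Emit:
step_arm --increments '[{"tx":0,"ty":0,"tz":-6,"ax":0,"ay":0,"az":0,"claw":-1},{"tx":0,"ty":0,"tz":-12,"ax":0,"ay":0,"az":0,"claw":-1},{"tx":0,"ty":0,"tz":-18,"ax":0,"ay":0,"az":0,"claw":-1},{"tx":0,"ty":0,"tz":-20,"ax":0,"ay":0,"az":0,"claw":-1},{"tx":0,"ty":0,"tz":-20,"ax":0,"ay":0,"az":0,"claw":-1},{"tx":0,"ty":0,"tz":-20,"ax":0,"ay":0,"az":0,"claw":-1},{"tx":0,"ty":0,"tz":-16,"ax":0,"ay":0,"az":0,"claw":-1},{"tx":0,"ty":0,"tz":-12,"ax":0,"ay":0,"az":0,"claw":-1},{"tx":0,"ty":0,"tz":-8,"ax":0,"ay":0,"az":0,"claw":-1},{"tx":0,"ty":0,"tz":-4,"ax":0,"ay":0,"az":0,"claw":-1},{"tx":0,"ty":0,"tz":0,"ax":0,"ay":0,"az":0,"claw":-1}]'

```text
time_s: 16.55
tcp_pos: [0.448, 0.0703, 0.3156]
eef_rot: [-178.0, -0.1, -6.2]
contact_force: [0.3, 0.4, -3.2]
gripper_width: 0.0218
```

```bash
python3 m2.py
```

```text
16.55 [0.44795544 0.07031831 0.31560099] [-1.78019055e+02 -1.19924518e-01 -6.22426408e+00] [ 0.28809725  0.37760669 -3.18425911]
wrist ring 2554 [[0.4251 0.0935 0.0776]
 [0.4779 0.1552 0.1172]]
wrist tip 144 [0.4253 0.1553 0.0921] [0.4574 0.1736 0.125 ] [0.4529 0.1627 0.1168]
scene ring 439 [[0.4181 0.0976 0.0587]
 [0.4772 0.1589 0.1188]]
scene tip 33 [0.4231 0.1554 0.0882] [0.4788 0.1763 0.1261] [0.4431 0.1589 0.112 ]
```

Emit:
step_arm --increments '[{"tx":0,"ty":0,"tz":-4,"ax":0,"ay":0,"az":0,"claw":-1},{"tx":0,"ty":0,"tz":-4,"ax":0,"ay":0,"az":0,"claw":-1},{"tx":0,"ty":0,"tz":-2,"ax":0,"ay":0,"az":0,"claw":-1},{"tx":0,"ty":0,"tz":-2,"ax":0,"ay":0,"az":0,"claw":-1},{"tx":0,"ty":0,"tz":-1.5,"ax":0,"ay":0,"az":0,"claw":-1},{"tx":0,"ty":0,"tz":-1.5,"ax":0,"ay":0,"az":0,"claw":-1},{"tx":0,"ty":0,"tz":-1.5,"ax":0,"ay":0,"az":0,"claw":-1},{"tx":0,"ty":0,"tz":-1.5,"ax":0,"ay":0,"az":0,"claw":-1},{"tx":0,"ty":0,"tz":-2,"ax":0,"ay":0,"az":0,"claw":-1},{"tx":0,"ty":0,"tz":-2,"ax":0,"ay":0,"az":0,"claw":-1},{"tx":0,"ty":0,"tz":-2,"ax":0,"ay":0,"az":0,"claw":-1},{"tx":0,"ty":0,"tz":0,"ax":0,"ay":0,"az":0,"claw":-1}]'

```text
time_s: 17.9
tcp_pos: [0.4478, 0.0703, 0.2914]
eef_rot: [-178.0, -0.1, -6.2]
contact_force: [-0.3, -0.3, -1.6]
gripper_width: 0.022
```

```bash
python3 m2.py
```

```text
17.9 [0.44780364 0.07031647 0.29143905] [-1.78019806e+02 -1.02710184e-01 -6.22378890e+00] [-0.32488902 -0.32909638 -1.55145731]
wrist ring 2747 [[0.4237 0.0944 0.0546]
 [0.4784 0.157  0.1033]]
wrist tip 164 [0.4291 0.1554 0.0856] [0.4638 0.174  0.1033] [0.4519 0.162  0.0973]
scene ring 417 [[0.4169 0.0996 0.0457]
 [0.4789 0.1611 0.1042]]
scene tip 50 [0.4218 0.1554 0.0639] [0.4807 0.1721 0.1042] [0.4372 0.1593 0.0935]
```

The ring rests on the tray and the load is gone. I lower the foot to mid-bore and look before withdrawing.

Emit:
step_arm --increments '[{"tx":0,"ty":0,"tz":-4,"ax":0,"ay":0,"az":0,"claw":-1},{"tx":0,"ty":0,"tz":-4,"ax":0,"ay":0,"az":0,"claw":-1},{"tx":0,"ty":0,"tz":-4,"ax":0,"ay":0,"az":0,"claw":-1},{"tx":0,"ty":0,"tz":0,"ax":0,"ay":0,"az":0,"claw":-1},{"tx":-1,"ty":-5,"tz":0,"ax":0,"ay":0,"az":0,"claw":-1},{"tx":-0.5,"ty":-5,"tz":0,"ax":0,"ay":0,"az":0,"claw":-1},{"tx":-0.5,"ty":-5,"tz":0,"ax":0,"ay":0,"az":0,"claw":-1},{"tx":-0.5,"ty":-5,"tz":0,"ax":0,"ay":0,"az":0,"claw":-1},{"tx":0,"ty":0,"tz":0,"ax":0,"ay":0,"az":0,"claw":-1}]'

```text
time_s: 18.95
tcp_pos: [0.4454, 0.0497, 0.2799]
eef_rot: [-178.0, -0.1, -6.3]
contact_force: [-0.2, -0.2, -0.9]
gripper_width: 0.0217
```

```bash
python3 m2.py
python3 - <<'E'
from h import *
a=load('m_wrist')['image'];b=load('m_scene')['image']
o=np.zeros((420,800,3),np.uint8);o[:,:440]=a[:,60:500];o[:360,440:]=cv2.resize(b[220:340,200:320],(360,360));cv2.imwrite('pics/w6.png',o)
E
```

```text
18.95 [0.44537471 0.04968683 0.27994721] [-1.77999382e+02 -1.42350213e-01 -6.26675188e+00] [-0.16517466 -0.15343084 -0.94173944]
wrist ring 3002 [[0.4227 0.0945 0.0494]
 [0.4787 0.1568 0.1033]]
wrist tip 1015 [0.4254 0.1347 0.069 ] [0.4827 0.1616 0.1045] [0.4567 0.1457 0.0992]
scene ring 432 [[0.4174 0.1002 0.0459]
 [0.4778 0.1607 0.1043]]
scene tip 209 [0.4188 0.1348 0.052 ] [0.4836 0.1653 0.1052] [0.4447 0.148  0.0901]
```

View pics/w6.png

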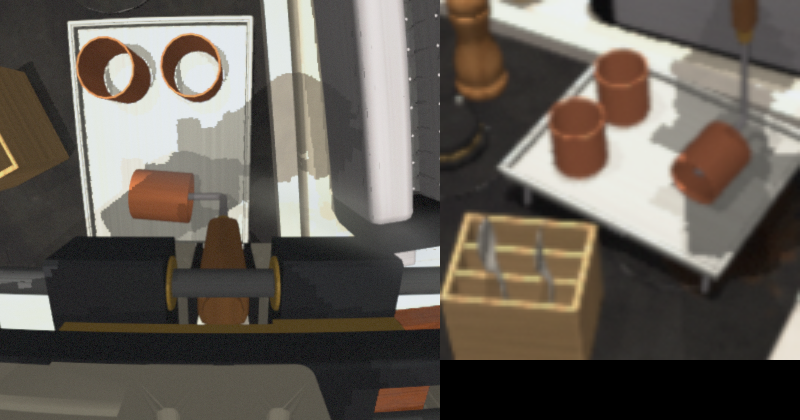

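The ring lies on the near half of the tray at (160,195) and did not move during the first 20 mm of withdrawal. The tip is mid-bore. I continue.

Emit:
step_arm --increments '[{"tx":-1,"ty":-8,"tz":0,"ax":0,"ay":0,"az":0,"claw":-1},{"tx":-1,"ty":-8,"tz":0,"ax":0,"ay":0,"az":0,"claw":-1},{"tx":-1,"ty":-8,"tz":0,"ax":0,"ay":0,"az":0,"claw":-1},{"tx":-1,"ty":-8,"tz":0,"ax":0,"ay":0,"az":0,"claw":-1},{"tx":-1,"ty":-8,"tz":0,"ax":0,"ay":0,"az":0,"claw":-1},{"tx":-1,"ty":-8,"tz":0,"ax":0,"ay":0,"az":0,"claw":-1},{"tx":-1,"ty":-8,"tz":0,"ax":0,"ay":0,"az":0,"claw":-1},{"tx":0,"ty":-8,"tz":0,"ax":0,"ay":0,"az":0,"claw":-1},{"tx":-1,"ty":-8,"tz":0,"ax":0,"ay":0,"az":0,"claw":-1},{"tx":-1,"ty":-8,"tz":0,"ax":0,"ay":0,"az":0,"claw":-1},{"tx":0,"ty":-8,"tz":0,"ax":0,"ay":0,"az":0,"claw":-1},{"tx":0,"ty":0,"tz":0,"ax":0,"ay":0,"az":0,"claw":-1}]'

```text
time_s: 20.3
tcp_pos: [0.4364, -0.0385, 0.2798]
eef_rot: [-178.0, -0.1, -6.3]
contact_force: [0.1, 0.1, -1.8]
gripper_width: 0.0213
```

Run:
```python
from h import *
s=r.get_state();tcp=s['tcp_pos'];print(s['time_s'],tcp,s['eef_rot'],s['contact_force'])
for n in('wrist','scene'):
    q=cap(n,'m_'+n);X=cloud(q).reshape(-1,3);I=q['image'].reshape(-1,3).astype(int)
    p=X[(abs(X[:,0]-.45)<.06)&(abs(X[:,1]-.125)<.07)&(X[:,2]>.05)&(X[:,2]<.13)&(I[:,2]>I[:,0]+40)]
    print(n,'ring',np.percentile(p,[2,98],axis=0).round(4))
    f=X[(abs(X[:,0]-tcp[0])<.03)&(X[:,1]>tcp[1]+.02)&(X[:,1]<tcp[1]+.13)&(abs(X[:,2]-tcp[2]+.205)<.018)&(I[:,2]<I[:,0]+25)]
    if len(f)>5:print(n,'foot',len(f),f.min(0).round(4),f.max(0).round(4),np.median(f,0).round(4))
```

```text
20.3 [ 0.436413   -0.03846789  0.27978432] [-1.78011752e+02 -1.26604782e-01 -6.27210537e+00] [ 0.05876255  0.12761887 -1.82877268]
wrist ring [[0.4207 0.0929 0.0514]
 [0.4788 0.1562 0.1034]]
wrist foot 659 [ 0.4064 -0.0184  0.0568] [0.4664 0.0654 0.0895] [0.4392 0.0291 0.0775]
scene ring [[0.4166 0.0996 0.0508]
 [0.478  0.1602 0.1052]]
scene foot 68 [ 0.4099 -0.016   0.0568] [0.4651 0.0699 0.0924] [0.4351 0.0304 0.0762]
```

The ring stayed put and the foot is out (tip y = 0.065 against ring edge 0.094). I lift away and carry the hook to the caddy.

Emit:
step_arm --increments '[{"tx":0,"ty":-1,"tz":10,"ax":0,"ay":0,"az":0,"claw":-1},{"tx":0,"ty":0,"tz":25,"ax":0,"ay":0,"az":0,"claw":-1},{"tx":0,"ty":0,"tz":30,"ax":0,"ay":0,"az":0,"claw":-1},{"tx":0,"ty":0,"tz":30,"ax":0,"ay":0,"az":0,"claw":-1},{"tx":0,"ty":0,"tz":30,"ax":0,"ay":0,"az":0,"claw":-1},{"tx":0,"ty":0,"tz":20,"ax":-1,"ay":0,"az":0,"claw":-1},{"tx":0,"ty":0,"tz":10,"ax":-1,"ay":0,"az":0,"claw":-1},{"tx":0,"ty":15,"tz":0,"ax":0,"ay":0,"az":-6,"claw":-1},{"tx":0,"ty":25,"tz":0,"ax":0,"ay":0,"az":-6,"claw":-1},{"tx":5,"ty":25,"tz":0,"ax":0,"ay":0,"az":-6,"claw":-1},{"tx":5,"ty":25,"tz":0,"ax":0,"ay":0,"az":-6,"claw":-1},{"tx":5,"ty":25,"tz":0,"ax":0,"ay":0,"az":-6,"claw":-1}]'

```text
time_s: 21.6
tcp_pos: [0.4512, 0.0776, 0.4346]
eef_rot: [180.0, -0.3, -36.4]
contact_force: [1.5, -0.1, -1.9]
gripper_width: 0.0217
```

Emit:
step_arm --increments '[{"tx":5,"ty":25,"tz":0,"ax":0,"ay":0,"az":-6,"claw":-1},{"tx":8,"ty":30,"tz":0,"ax":0,"ay":0,"az":-6,"claw":-1},{"tx":8,"ty":30,"tz":0,"ax":0,"ay":0,"az":-6,"claw":-1},{"tx":8,"ty":30,"tz":0,"ax":0,"ay":0,"az":-6,"claw":-1},{"tx":8,"ty":30,"tz":0,"ax":0,"ay":0,"az":-6,"claw":-1},{"tx":8,"ty":30,"tz":0,"ax":0,"ay":0,"az":-6,"claw":-1},{"tx":8,"ty":15,"tz":0,"ax":0,"ay":0,"az":0,"claw":-1},{"tx":7,"ty":15,"tz":0,"ax":0,"ay":0,"az":0,"claw":-1},{"tx":0,"ty":0,"tz":0,"ax":0,"ay":0,"az":0,"claw":-1},{"tx":0,"ty":0,"tz":0,"ax":0,"ay":0,"az":0,"claw":-1}]'

```text
time_s: 22.6
tcp_pos: [0.5115, 0.2812, 0.4345]
eef_rot: [180.0, -0.4, -72.1]
contact_force: [0.9, 0.4, -1.4]
gripper_width: 0.0221
```

```bash
cat > m3.py <<'E'
from h import *
s=r.get_state();tcp=s['tcp_pos'];print(s['time_s'],tcp,s['eef_rot'],s['contact_force'])
a=np.radians(18);fw=np.array([np.cos(a),np.sin(a)]);lf=np.array([-fw[1],fw[0]])
for n in('wrist','scene'):
    q=cap(n,'m_'+n);X=cloud(q).reshape(-1,3);I=q['image'].reshape(-1,3).astype(int)
    d=X[:,:2]-tcp[:2];u=d@fw;v=d@lf
    m=(u>.02)&(u<.12)&(abs(v)<.03)&(abs(X[:,2]-tcp[2]+.203)<.02)&(I[:,2]<I[:,0]+25)
    if m.sum()>5:
        print(n,'foot fwd/left',m.sum(),u[m].min().round(4),u[m].max().round(4),np.median(v[m]).round(4),'yaw off',np.degrees(np.polyfit(u[m],v[m],1)[0]).round(1),'left@45',np.polyval(np.polyfit(u[m],v[m],1),.045).round(4),'z',np.median(X[m,2]).round(4),'pitch',np.degrees(np.polyfit(u[m],X[m,2],1)[0]).round(1))
E
python3 m3.py
python3 - <<'E'
from h import *
for n in('w1','top0','m_wrist','m_scene'):
    q=load(n);X=cloud(q).reshape(-1,3);I=q['image'].reshape(-1,3).astype(int)
    m=(X[:,0]>.44)&(X[:,0]<.65)&(X[:,1]>.24)&(X[:,1]<.43)&(X[:,2]>.103)&(X[:,2]<.117)&(I[:,2]>I[:,0]+30)
    if m.sum()>20:print(n,m.sum(),cv2.minAreaRect((X[m][:,:2]*1000).astype(np.float32)))
a=load('m_wrist')['image'];cv2.imwrite('pics/w7.png',a)
E
```

```text
22.6 [0.51152738 0.28118176 0.43449092] [179.96077562  -0.38575434 -72.14214044] [ 0.90203704  0.44342013 -1.42064477]
wrist foot fwd/left 406 0.0205 0.0957 0.004 yaw off 0.2 left@45 0.0042 z 0.2312 pitch 3.6
scene foot fwd/left 89 0.0201 0.0955 0.0071 yaw off 0.2 left@45 0.007 z 0.231 pitch 3.2
w1 1537 ((548.1881713867188, 333.6668395996094), (126.62174224853516, 95.85931396484375), 18.00802230834961)
top0 326 ((546.535888671875, 334.3912353515625), (128.4574432373047, 99.39447021484375), 18.202239990234375)
m_wrist 1226 ((547.8668212890625, 333.747314453125), (126.00273132324219, 96.04183959960938), 18.198095321655273)
m_scene 505 ((547.3031005859375, 335.21380615234375), (127.19044494628906, 105.4594497680664), 18.1761474609375)
```

View pics/w7.png

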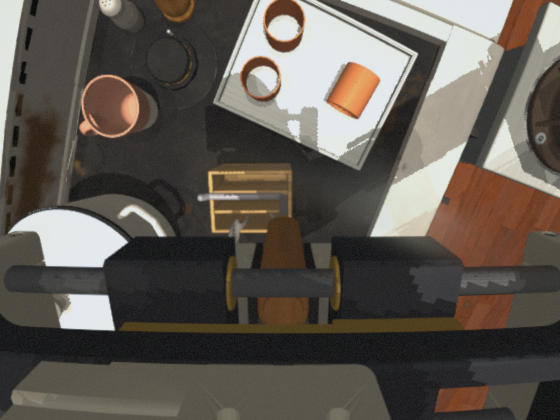

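The ring sits on the tray at (355,90). The caddy centre is about (0.5475, 0.334), yaw 18°. The foot needs +4/+5 mm to be centred over the slot, then I descend.

Emit:
step_arm --increments '[{"tx":4,"ty":5,"tz":-10,"ax":0,"ay":0,"az":0,"claw":-1},{"tx":0,"ty":0,"tz":-20,"ax":0,"ay":0,"az":0,"claw":-1},{"tx":0,"ty":0,"tz":-25,"ax":0,"ay":0,"az":0,"claw":-1},{"tx":0,"ty":0,"tz":-25,"ax":0,"ay":0,"az":0,"claw":-1},{"tx":0,"ty":0,"tz":-15,"ax":0,"ay":0,"az":0,"claw":-1},{"tx":0,"ty":0,"tz":0,"ax":0,"ay":0,"az":0,"claw":-1}]'

```text
time_s: 23.3
tcp_pos: [0.5145, 0.2854, 0.337]
eef_rot: [179.8, -0.4, -72.2]
contact_force: [-0.3, 0.6, -1.0]
gripper_width: 0.0217
```

```bash
python3 m3.py
python3 - <<'E'
from h import *
c=load('m_wrist');b=load('m_scene')
o=np.zeros((480,800,3),np.uint8)
o[:,:400]=cv2.resize(c['image'][150:270,190:290],(400,480),interpolation=cv2.INTER_CUBIC)
o[:400,400:]=cv2.resize(b['image'][240:350,190:300],(400,400),interpolation=cv2.INTER_CUBIC);cv2.imwrite('pics/w8.png',o)
E
```

```text
23.3 [0.51450456 0.28541828 0.33697444] [179.76876529  -0.42504772 -72.23402675] [-0.34128575  0.55941009 -0.98143082]
wrist foot fwd/left 449 0.02 0.0945 0.0036 yaw off 0.4 left@45 0.0035 z 0.1334 pitch 3.5
scene foot fwd/left 80 0.0208 0.0984 0.007 yaw off -1.4 left@45 0.0069 z 0.1347 pitch 2.3
```

View pics/w8.png

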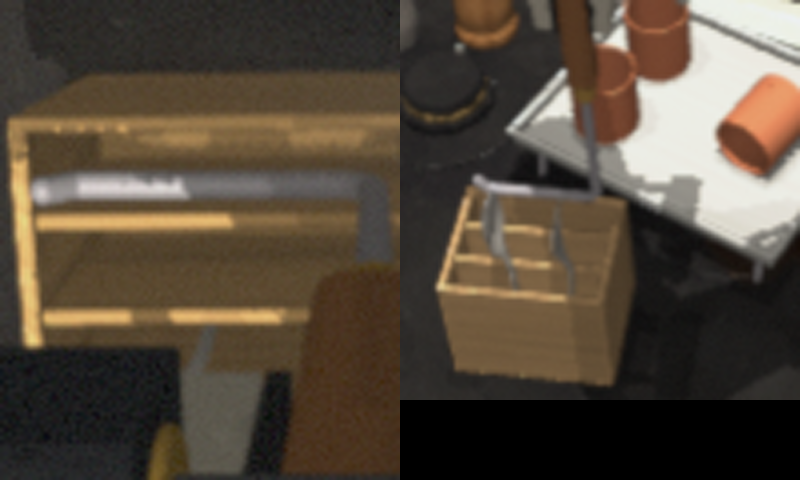

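The foot is over the near slot, between the rim and the first divider, with the tip just inside the far end wall. I lower it.

Emit:
step_arm --increments '[{"tx":0,"ty":0,"tz":-8,"ax":0,"ay":0,"az":0,"claw":-1},{"tx":0,"ty":0,"tz":-10,"ax":0,"ay":0,"az":0,"claw":-1},{"tx":0,"ty":0,"tz":-10,"ax":0,"ay":0,"az":0,"claw":-1},{"tx":0,"ty":0,"tz":-10,"ax":0,"ay":0,"az":0,"claw":-1},{"tx":0,"ty":0,"tz":-10,"ax":0,"ay":0,"az":0,"claw":-1},{"tx":0,"ty":0,"tz":0,"ax":0,"ay":0,"az":0,"claw":-1}]'

```text
time_s: 24.0
tcp_pos: [0.5148, 0.2859, 0.2897]
eef_rot: [179.8, -0.4, -72.2]
contact_force: [1.0, 0.2, -1.4]
gripper_width: 0.0218
```

Emit:
step_arm --increments '[{"tx":0,"ty":0,"tz":-12,"ax":0,"ay":0,"az":0,"claw":-1},{"tx":0,"ty":0,"tz":-14,"ax":0,"ay":0,"az":0,"claw":-1},{"tx":0,"ty":0,"tz":-14,"ax":0,"ay":0,"az":0,"claw":-1},{"tx":0,"ty":0,"tz":-12,"ax":0,"ay":0,"az":0,"claw":-1},{"tx":0,"ty":0,"tz":-8,"ax":0,"ay":0,"az":0,"claw":-1},{"tx":0,"ty":0,"tz":-5,"ax":0,"ay":0,"az":0,"claw":-1},{"tx":0,"ty":0,"tz":0,"ax":0,"ay":0,"az":0,"claw":-1}]'

```text
time_s: 24.7
tcp_pos: [0.5153, 0.2862, 0.226]
eef_rot: [179.9, -0.4, -72.2]
contact_force: [-0.3, -0.1, -1.0]
gripper_width: 0.0222
```

Emit:
step_arm --increments '[{"tx":0,"ty":0,"tz":-3,"ax":0,"ay":0,"az":0,"claw":-1},{"tx":0,"ty":0,"tz":-2,"ax":0,"ay":0,"az":0,"claw":-1},{"tx":0,"ty":0,"tz":-1,"ax":0,"ay":0,"az":0,"claw":-1},{"tx":0,"ty":0,"tz":0,"ax":0,"ay":0,"az":0,"claw":-1}]'

```text
time_s: 25.1
tcp_pos: [0.5155, 0.2864, 0.2209]
eef_rot: [-180.0, -0.3, -72.2]
contact_force: [0.0, -0.4, -1.9]
gripper_width: 0.0216
```

Emit:
step_arm --increments '[{"tx":0,"ty":0,"tz":-1,"ax":0,"ay":0,"az":0,"claw":-1},{"tx":0,"ty":0,"tz":-1,"ax":0,"ay":0,"az":0,"claw":-1},{"tx":0,"ty":0,"tz":-1,"ax":0,"ay":0,"az":0,"claw":-1},{"tx":0,"ty":0,"tz":0,"ax":0,"ay":0,"az":0,"claw":-1}]'

```text
time_s: 25.5
tcp_pos: [0.5156, 0.2864, 0.2193]
eef_rot: [-179.9, -0.3, -72.2]
contact_force: [-3.8, -1.0, 7.7]
gripper_width: 0.0214
```

The foot is on the slot floor (about 9 N). I ease off 1 mm and open.

Emit:
step_arm --increments '[{"tx":0,"ty":0,"tz":1,"ax":0,"ay":0,"az":0,"claw":-1},{"tx":0,"ty":0,"tz":0,"ax":0,"ay":0,"az":0,"claw":0},{"tx":0,"ty":0,"tz":0,"ax":0,"ay":0,"az":0,"claw":0.5},{"tx":0,"ty":0,"tz":0,"ax":0,"ay":0,"az":0,"claw":1},{"tx":0,"ty":0,"tz":0,"ax":0,"ay":0,"az":0,"claw":1},{"tx":0,"ty":0,"tz":0,"ax":0,"ay":0,"az":0,"claw":1},{"tx":0,"ty":0,"tz":0,"ax":0,"ay":0,"az":0,"claw":1},{"tx":0,"ty":0,"tz":0,"ax":0,"ay":0,"az":0,"claw":1},{"tx":0,"ty":0,"tz":0,"ax":0,"ay":0,"az":0,"claw":1},{"tx":0,"ty":0,"tz":0,"ax":0,"ay":0,"az":0,"claw":1},{"tx":0,"ty":0,"tz":0,"ax":0,"ay":0,"az":0,"claw":1}]'

```text
time_s: 26.6
tcp_pos: [0.5155, 0.2864, 0.2188]
eef_rot: [-180.0, -0.3, -72.2]
contact_force: [0.1, -0.2, 0.4]
gripper_width: 0.0873
```

```bash
cat > m4.py <<'E'
from h import *
s=r.get_state();print(s['time_s'],s['tcp_pos'],s['contact_force'],s['gripper_width'])
for n in('wrist','scene'):
    q=cap(n,'m_'+n);X=cloud(q).reshape(-1,3);I=q['image'].reshape(-1,3).astype(int)
    p=X[(abs(X[:,0]-.5)<.06)&(abs(X[:,1]-.29)<.045)&(X[:,2]>.125)&(X[:,2]<.27)&(I[:,2]>I[:,0]+30)]
    for lo in(.13,.15,.17,.19,.21,.23,.245):
        k=p[(p[:,2]>=lo)&(p[:,2]<lo+.015)]
        if len(k)>4:print(n,lo,len(k),k.mean(0).round(4),np.percentile(k,2,axis=0).round(3),np.percentile(k,98,axis=0).round(3))
E
python3 m4.py
```

```text
26.6 [0.51548038 0.28639121 0.21884604] [ 0.10522418 -0.17086011  0.42804604] 0.08733020870233846
wrist 0.15 207 [0.51   0.2758 0.1579] [0.499 0.27  0.15 ] [0.516 0.289 0.165]
wrist 0.17 273 [0.5085 0.2744 0.1778] [0.497 0.269 0.17 ] [0.514 0.288 0.185]
wrist 0.19 383 [0.5067 0.2728 0.1978] [0.495 0.267 0.19 ] [0.513 0.287 0.205]
wrist 0.21 497 [0.5048 0.2702 0.2177] [0.493 0.266 0.21 ] [0.511 0.282 0.225]
wrist 0.23 580 [0.5023 0.2686 0.2372] [0.491 0.265 0.23 ] [0.51  0.285 0.245]
wrist 0.245 737 [0.4973 0.2796 0.2497] [0.489 0.274 0.245] [0.505 0.286 0.252]
scene 0.13 13 [0.5019 0.2915 0.1363] [0.496 0.286 0.13 ] [0.508 0.295 0.143]
scene 0.15 29 [0.4981 0.2912 0.1583] [0.492 0.282 0.151] [0.507 0.297 0.165]
scene 0.17 29 [0.4975 0.2909 0.1768] [0.49  0.283 0.17 ] [0.506 0.296 0.184]
scene 0.19 28 [0.496  0.2887 0.198 ] [0.489 0.278 0.191] [0.507 0.293 0.203]
scene 0.21 37 [0.4947 0.2875 0.2172] [0.487 0.274 0.211] [0.504 0.294 0.224]
scene 0.23 31 [0.494  0.2861 0.2378] [0.486 0.271 0.231] [0.504 0.291 0.244]
scene 0.245 18 [0.4974 0.2769 0.2485] [0.489 0.269 0.246] [0.505 0.291 0.251]
```

The hook stands free with a lean of about 5° and clear of the fingers. I rise straight up.

Emit:
step_arm --increments '[{"tx":0,"ty":0,"tz":8,"ax":0,"ay":0,"az":0,"claw":1},{"tx":0,"ty":0,"tz":15,"ax":0,"ay":0,"az":0,"claw":1},{"tx":0,"ty":0,"tz":20,"ax":0,"ay":0,"az":0,"claw":1},{"tx":0,"ty":0,"tz":20,"ax":0,"ay":0,"az":0,"claw":1},{"tx":0,"ty":0,"tz":25,"ax":0,"ay":0,"az":0,"claw":1},{"tx":0,"ty":0,"tz":30,"ax":0,"ay":0,"az":0,"claw":1},{"tx":0,"ty":0,"tz":30,"ax":0,"ay":0,"az":0,"claw":1},{"tx":0,"ty":-20,"tz":30,"ax":0,"ay":0,"az":0,"claw":1},{"tx":0,"ty":-30,"tz":0,"ax":0,"ay":0,"az":0,"claw":1},{"tx":0,"ty":-40,"tz":0,"ax":0,"ay":0,"az":0,"claw":1},{"tx":0,"ty":-30,"tz":0,"ax":0,"ay":0,"az":0,"claw":1},{"tx":0,"ty":0,"tz":0,"ax":0,"ay":0,"az":0,"claw":1}]'

```text
time_s: 27.9
tcp_pos: [0.5152, 0.1634, 0.3985]
eef_rot: [-179.9, -0.3, -72.3]
contact_force: [0.1, 0.6, 0.6]
gripper_width: 0.0881
```

```bash
python3 m4.py
python3 - <<'E'
from h import *
b=load('m_scene');X=cloud(b).reshape(-1,3);I=b['image'].reshape(-1,3).astype(int)
p=X[(abs(X[:,0]-.45)<.06)&(abs(X[:,1]-.125)<.07)&(X[:,2]>.05)&(X[:,2]<.13)&(I[:,2]>I[:,0]+40)]
print('ring',np.percentile(p,[2,98],axis=0).round(4))
cv2.imwrite('pics/end.png',cv2.resize(b['image'][170:350,170:410],(800,600),interpolation=cv2.INTER_CUBIC))
E
```

```text
27.9 [0.51518996 0.16343231 0.39848159] [0.06412396 0.59572233 0.57482518] 0.08814331154603451
wrist 0.13 16 [0.5083 0.2761 0.1365] [0.503 0.274 0.131] [0.513 0.28  0.142]
wrist 0.15 66 [0.5067 0.2723 0.1574] [0.497 0.27  0.151] [0.516 0.278 0.164]
wrist 0.23 72 [0.4966 0.2736 0.2432] [0.487 0.267 0.235] [0.509 0.283 0.245]
wrist 0.245 246 [0.4985 0.2757 0.2492] [0.489 0.268 0.245] [0.507 0.285 0.252]
scene 0.13 14 [0.5019 0.2914 0.1372] [0.495 0.284 0.131] [0.509 0.295 0.145]
scene 0.15 30 [0.4999 0.2926 0.1581] [0.492 0.286 0.151] [0.51  0.296 0.165]
scene 0.17 29 [0.4979 0.2905 0.1771] [0.49  0.281 0.17 ] [0.507 0.295 0.185]
scene 0.19 33 [0.496  0.289  0.1982] [0.488 0.274 0.191] [0.505 0.294 0.204]
scene 0.21 36 [0.4947 0.2871 0.2177] [0.487 0.274 0.21 ] [0.505 0.294 0.225]
scene 0.23 50 [0.4941 0.2844 0.2384] [0.486 0.269 0.23 ] [0.506 0.291 0.245]
scene 0.245 33 [0.4962 0.2804 0.249 ] [0.488 0.271 0.245] [0.503 0.289 0.253]
ring [[0.4168 0.0965 0.051 ]
 [0.4784 0.1599 0.1046]]
```

View pics/end.png

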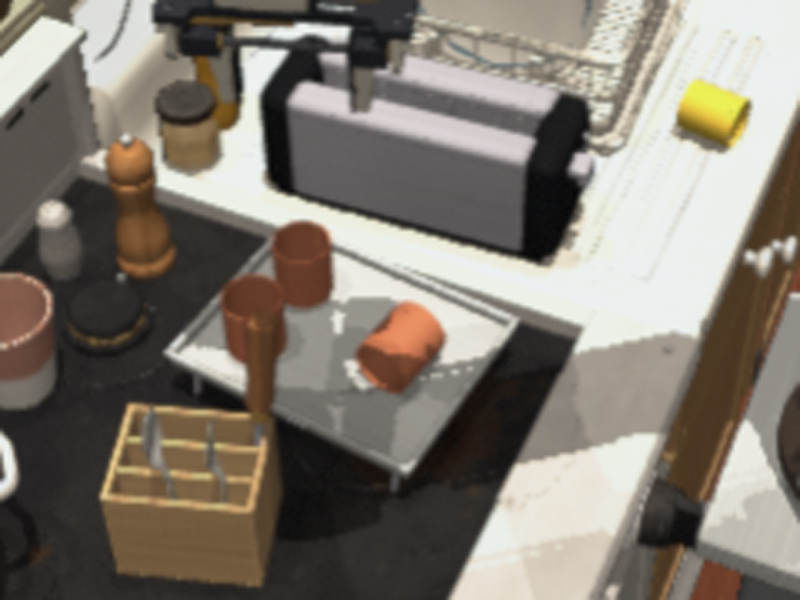

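The last view shows the ring on the tray at (400,345), the two other moulds and the mill upright, and the yellow look-alike untouched. The hook stands in the caddy at (260,370), and the gripper is clear. Handing in.

```bash
python3 -c "
from plant import r
print(r.close_job(), r.get_state()['time_s'])"
```

```text
the job is handed in; nothing more can be done
the job is handed in; nothing more can be done
```

The copper ring is on the baking tray with the other two, the hook is back in its own caddy slot foot down, and the job is handed in. The last clock reading before that was about 28 s, against the 72 s limit.

- **Ring:** I threaded the hook's foot through it in the gap, lifted it out and lowered it onto the near half of the tray. It lies on its side there, and its measured position did not change after the hook was withdrawn.
- **Hook:** It stands free in the slot at y = −31 mm, leaning about 4–5° toward the robot. I felt its foot touch the slot floor (about 9 N) before letting go.
- **Other things:** In the last picture the two other moulds and the mill are upright. The yellow look-alike, the fork and the spoon look unmoved. The gripper was clear of everything, with no force beyond noise.

**Checks that disagreed slightly:** the cameras differed by 2–4 mm on the foot's and the ring's positions, which was within what the fits allowed. None of my checks failed.

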